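# Roll a gas cylinder home against its stop and chock it

### The arm

A 6-joint arm with a two-finger parallel gripper is mounted at the origin on the work surface. World frame = base frame: x ahead of the robot, y to its left, z up, the work surface at z = 0. Lengths are in m, angles in rad, forces in N, time in s.
With the tool pointing down it reaches from about 0.425 to 0.925 m from the base axis. Payload 12.5 kg.
Tool frame: the origin (TCP) lies at the very end of the fingers, on their centre line; the grasp point (between the pads) lies 19 mm behind it (manip.grip_point_offset is the distance from the TCP to the grasp point, in m); z points along the fingers, x is the direction in which the jaws open and shut, and the axes are right-handed (so a half turn about z gives the same grasp; the last joint's range is limited). The gripper opens to 85 mm and grips with 20 to 120 N. Pads are 22 mm wide; open, the fingers measure 114 mm over their backs; the gripper's body (76 mm by 85 mm) begins 54 mm behind the grasp point. The pads swing forward as they close: fully open they stand 13 mm farther back than shut.
Start: joints at [1.088, 0.491, 1.559, -0, 1.092, -0.106], TCP at [0.23, 0.581, 0.231] pointing down, gripper open.
Joint ranges: [-3.1, 3.1], [-0.84, 2.19], [0.05, 2.79], [-1.13, 4.28], [0.06, 2.93], [-2.69, 2.69]. Speed limits (rad/s): [2.22, 2.22, 2.79, 3.14, 3.14, 3.14].

### API

Orientations are given as a unit quaternion [x, y, z, w].
In Python, from cell import manip gives the robot as it stands. The module is installed in compiled form; this text tells all that it offers.
- The arm moves only by the tool step_arm, never from a script. Its argument "targets" is text: rows parted by semicolons, each of 7 numbers parted by spaces: the opening, from -1 (shut) to 1 (fully open), then the shift along the world's x, y, z as a fraction of full scale, then the turn, a rotation vector about the world's x, y, z as a fraction of full scale. A call has 1 to 5 rows; each row is the pose to reach, as a shift and turn from the pose commanded when the call began, turning the shorter way round; what a row does not reach only later rows make up. Full scale, the value 1, is 80 mm for a shift and pi rad for a turn. A row lasts 1/8 s, in which the tool goes at most 62.5 mm and 10.7 degrees, less where a joint would pass 70% of its speed; a pose out of reach is approached as far as the arm can. A call with a number of a shift or a turn outside -1 to 1 is refused whole. A call with a gripper value outside its range is refused whole. The fingers move at their own pace and stop on an object; the grip force is fixed at half the most. Time passes only in rows, so rows that repeat a pose let the fingers close. It gives the time, the measured TCP pose, the force and the opening at its end, in the units of the state.
- manip.get_obs(): the state, without advancing time (a new reading comes with each control period).
- manip.read_camera(name): name is "scene" or "top"; returns the picture (400x640x3 uint8, red, green, blue); there is no depth.
- manip.camera_info(name): a dict with "fx", "fy", "cx", "cy" (pixels), "R" (3x3) and "t" (3): a world point X has camera coordinates R X + t. Camera axes: x right, y down, z forward; pixel columns grow to the right and rows downward; lengths in m; the calibration is good to about 2 mm. A picture is of the moment at which its call begins. camera_info takes no time and is no camera call.
- manip.sign_off(): hands the job in, once; it reports no verdict.
The state is a dict: "time_s": time; "joint_positions": joint angles; "qd": joint speeds; "joint_torque": joint torques, N m; "tool_pos": TCP position; "tool_rot": TCP orientation; "ft_force": force on the tool from outside, world axes, zero at the start; "wrist_torque": the same for the moment, N m; "gripper_width": finger opening in m.
Only numpy, scipy, OpenCV 4.12 (cv2) and the standard library are available. Lean on these libraries where they do the work, as an engineer would, in place of code of your own. Each camera call takes 0.05 s, during which the arm holds its last target. There are 200 camera calls.

### The job

Roll the small gas cylinder across the hood deck by pushing its side with the fingers, without lifting it, until it lies square against the rubber buffers of the stop bracket, and keep it pressed lightly on them for about a second to feel that it is home. Then fetch the rubber wedge chock, set it on the deck behind the middle of the cylinder with its sloping face to it, and press it in gently until it is snug and the cylinder bears on the buffers; let go and leave both there. No knocks or hard pressing on the stop, do not drive the chock so far that it lifts the cylinder, and leave the other things alone.

Things in the scene. Friction and masses are not known exactly. Their poses are not given: they have to be found in the camera images.
- gas: Aluminium gas cylinder lying on the deck, 72 mm across, 0.35-0.65 kg, paper band, brass valve at one end. Origin on its axis, 36 mm up. Own x: along the axis to the valve; full-width side from x = -87 to +70 mm, flat base -95, valve tip +135. Rolls easily (0.3 N), square to its axis, and runs on 1-2 cm if let go at 0.1 m/s. Starts up to 0.08 rad off parallel to the stop. Friction 0.3: askew, it binds on one buffer.
- stop: Aluminium angle bracket bolted to the deck, 240 mm long, 62 tall; before it a 150 mm bar on two locked studs with two rubber buffers (y = +-38 mm, 36 up). Origin on the deck, mid-bar; x level, into the bracket (the way to roll), y along it. Buffer faces lie at x = 0 +-5 mm: the setting varies and is not measured, find it by feel. Home: cylinder axis parallel to y, 36 mm before the faces, mid near y = 0.
- chock: Loose black rubber wedge, 0.13 kg, 50 mm wide (y), 45 tall. Origin on the deck under it, x to its nose. Flat-topped block from x = -30 to +13 mm, to grip across the 50 mm; from its front edge a face slopes down at 55 degrees to a blunt nose at x = +42. When the face touches the cylinder lying on the deck, the cylinder's axis is at x = +64 mm. Pressing it in with over 5 N may lift the cylinder.
- reagent: Bystander: amber glass reagent bottle, 60 mm across, 135 mm tall, standing; origin under its middle.
- flask: Bystander: clear conical flask, 72 mm across, 104 mm tall, standing; origin under its middle.
- regulator: Bystander: brass gas regulator with two round gauges, about 105 x 65 x 40 mm, lying; origin under its middle.
- spanner: Bystander: steel spanner, 150 mm long, lying along its own x; origin under its middle.
- stopper: Bystander: black rubber stopper, 36 mm across, 28 mm tall; origin under its middle.
- jar: Bystander: small clear screw-top jar, 48 mm across, 55 mm tall; origin under its middle.
- bosshead: Bystander: small aluminium boss head with two thumbscrews, about 60 x 50 x 34 mm; origin under its middle.
Things that resemble listed ones, but are neither listed nor needed, are in the scene too. Several things have the shape of the chock; the one meant has the colours described above. What is shaped like the gas but purple is not meant.

How it is judged:
By the outcome, as a careful person would: the job done as asked, in the order asked, and still so for the second after the job is handed in, with the robot touching nothing.
It also fails if it takes over 72 s, if anything falls off the work surface, if the arm or the gripper's body presses on something with over 40 N, if the wrist force passes 120 N, or if a joint passes its speed limit or range.

## Working session

There is one attempt and no reset: what is moved stays moved. The work goes in short steps, Python scripts to look and compute and a tool call to move; the robot and the scene stay as the last step left them, time stands still between calls to the robot, and variables do not carry over. Pictures are saved under pics/ and viewed, about 8 in all and at most 12, crops included, and the job is handed in when it is done.

Besides the shell and the picture viewer there is one more tool, called after "Emit:" as name(argument=value, ...) on one line, values as JSON. step_arm: Moves the arm, as the interface text tells. Its arguments: {"type":"object","properties":{"targets":{"type":"string"}},"required":["targets"]}

```bash
mkdir -p pics
python3 - <<'E'
from cell import manip
import cv2,json
for n in("scene","top"):
    im=manip.read_camera(n); cv2.imwrite(f"pics/{n}0.png",im[:,:,::-1])
    i=manip.camera_info(n); print(n,i)
o=manip.get_obs(); print(o, manip.grip_point_offset)
E
```

```text
scene {'fx': 374.88330098723776, 'fy': 374.88330098723776, 'cx': 317.64834738080276, 'cy': 201.09034359015612, 'R': array([[-0.42645074,  0.90437689, -0.015563  ],
       [ 0.74173837,  0.33980947, -0.57823327],
       [-0.51765235, -0.25813168, -0.81572304]]), 't': array([ 0.22415149, -0.32376876,  1.31376798])}
top {'fx': 509.89040163341843, 'fy': 509.89040163341843, 'cx': 318.1700773532219, 'cy': 201.9554767419967, 'R': array([[-0.01193906, -0.99988606, -0.00923668],
       [-0.99778732,  0.0125172 , -0.06529763],
       [ 0.06540581,  0.00843665, -0.99782308]]), 't': array([0.01477392, 0.49832328, 1.50634389])}
{'time_s': 0.1, 'joint_positions': array([ 1.08838106e+00,  4.91504387e-01,  1.55939472e+00, -2.01086389e-06,
        1.09171236e+00, -1.05606164e-01]), 'qd': array([ 1.69765232e-04, -1.12648868e-03, -1.03893782e-03, -4.48110184e-04,
       -1.39158260e-03,  9.11695105e-07]), 'joint_torque': array([ 2.38822380e-03, -6.19440436e+01, -2.62020224e+01, -8.65189077e-05,
        2.94591722e-03,  1.08574773e-05]), 'tool_pos': array([0.22985964, 0.58097696, 0.23078087]), 'tool_rot': array([ 8.27029048e-01,  5.62158959e-01, -4.48711892e-04,  2.41149592e-04]), 'ft_force': array([-0.53814226, -0.85835459,  0.65259684]), 'wrist_torque': array([ 0.03218132,  0.00300158, -0.03983868]), 'gripper_width': 0.08552320988969431} 0.0187
```

View pics/top0.png

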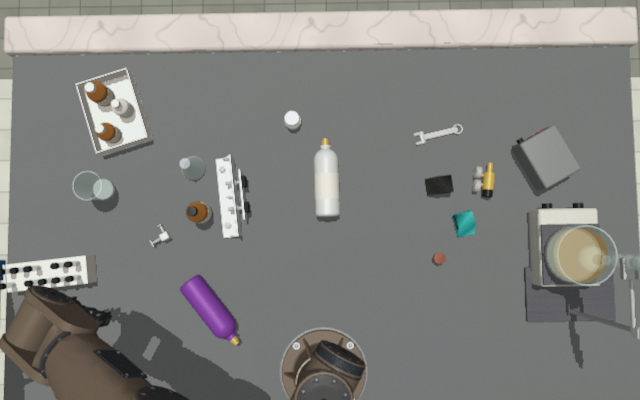

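View pics/scene0.png

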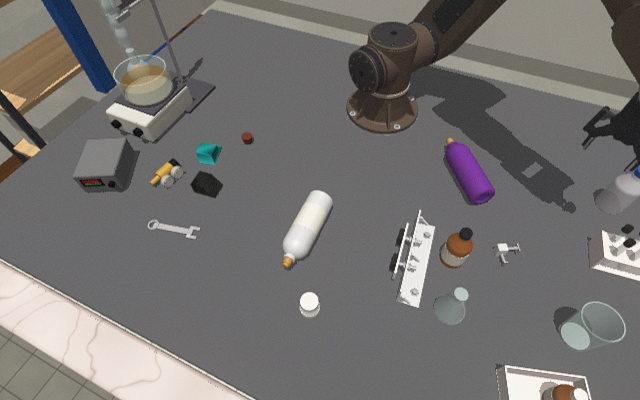

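```bash
cat > h.py <<'E'
import numpy as np,cv2
from cell import manip
def ray(n,px,z):
    i=manip.camera_info(n);R=np.array(i["R"]);t=np.array(i["t"])
    d=R.T@np.array([(px[0]-i["cx"])/i["fx"],(px[1]-i["cy"])/i["fy"],1]);c=-R.T@t
    return c+d*(z-c[2])/d[2]
def proj(n,X):
    i=manip.camera_info(n);p=np.array(i["R"])@np.array(X)+np.array(i["t"])
    return np.array([i["fx"]*p[0]/p[2]+i["cx"],i["fy"]*p[1]/p[2]+i["cy"]])
def comp(mask,box):
    u0,v0,u1,v1=box;m=np.zeros_like(mask);m[v0:v1,u0:u1]=mask[v0:v1,u0:u1]
    n,l,s,c=cv2.connectedComponentsWithStats(m.astype(np.uint8))
    k=1+np.argmax(s[1:,4]);return l==k,s[k],c[k]
def gas(im,box):
    m,s,c=comp(im.min(2)>95,box)
    L=[];W=[]
    for v in range(s[1],s[1]+s[3]):
        us=np.where(m[v])[0]
        if len(us)>20: L.append((us.min()+us.max())/2);W.append((v,len(us)))
    vs=np.array([w[0] for w in W]);f=np.polyfit(vs,L,1)
    v0,v1=vs.min(),vs.max()
    a=ray("top",(np.polyval(f,v0),v0),.036);b=ray("top",(np.polyval(f,v1),v1),.036)
    return a,b,np.median([w[1] for w in W]),s
E
python3 - <<'E'
from h import *
im=cv2.imread("pics/top0.png")[:,:,::-1]
a,b,w,s=gas(im,(300,130,350,225));print("gas",a,b,"ang from x",np.arctan2(a[1]-b[1],a[0]-b[0]),w,s)
for nm,th,box in(("top",38,(415,165,465,205)),("scene",38,(180,165,230,205))):
    J=cv2.imread(f"pics/{nm}0.png");m,s,c=comp(J.max(2)<th,box);print(nm,s,c)
    q=cv2.minAreaRect(np.argwhere(m)[:,::-1].astype(np.float32));print(q,ray(nm,c,.025))
A=cv2.resize(im[145:245,200:270],None,fx=5.5,fy=5.5,interpolation=2)
B=cv2.resize(im[165:210,415:465],None,fx=6,fy=6,interpolation=2)
C=cv2.resize(cv2.imread("pics/scene0.png")[165:205,180:230,::-1],None,fx=6,fy=6,interpolation=2)
o=np.zeros((560,700,3),np.uint8);o[:550,:385]=A;o[:270,390:690]=B;o[280:520,390:690]=C
cv2.imwrite("pics/c1.png",o[:,:,::-1])
E
```

```text
gas [ 0.71144202 -0.01288456  0.036     ] [ 0.43202155 -0.00932163  0.036     ] ang from x -0.012750449105054129 50.0 [ 300  130   50   95 4629]
top [444 176   7   6  28] [447.64285714 177.82142857]
((447.0, 178.5), (5.0, 6.0), 90.0) [ 0.56493781 -0.37698043  0.025     ]
scene [191 175  28  22 154] [201.05844156 187.68831169]
((203.36659240722656, 188.61264038085938), (26.62802505493164, 13.938994407653809), 37.30394744873047) [ 0.56639449 -0.3558829   0.025     ]
```

View pics/c1.png

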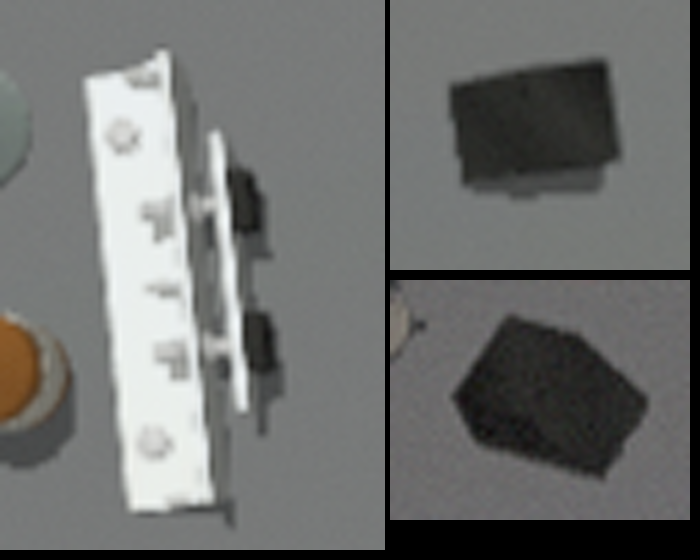

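Run:
```python
from h import *
im=cv2.imread("pics/top0.png");sc=cv2.imread("pics/scene0.png")
print(im[150,270],im[185,440],im[190,327],im[150,327])
def e(a,f):
    a=np.clip(a.astype(float)-15,0,None); a=np.clip((a/70)**.7*255,0,255).astype(np.uint8)
    return cv2.resize(a,None,fx=f,fy=f,interpolation=2)
o=np.zeros((590,800,3),np.uint8)
o[:240,:400]=e(im[170:200,420:470],8); o[250:590,:400]=e(sc[166:200,185:225],10)
o[:320,410:730]=e(sc[140:172,190:222],10)
cv2.imwrite("pics/c2.png",o)
g=(im.min(2)>im[150,270].max()+35)
m,s,c=comp(g,(300,130,350,225));print(s,c)
for v in range(s[1],s[1]+s[3],4):
    us=np.where(m[v])[0];print(v,us.min(),us.max(),end=" | ")
```

```text
[122 124 120] [41 45 45] [221 233 234] [197 202 201]
[ 314  144   25   72 1466] [325.92360164 181.66302865]
144 325 325 | 148 321 328 | 152 317 333 | 156 315 335 | 160 315 336 | 164 315 336 | 168 315 336 | 172 315 336 | 176 315 337 | 180 315 337 | 184 315 337 | 188 315 337 | 192 315 337 | 196 316 337 | 200 316 337 | 204 316 337 | 208 316 337 | 212 316 338 |
```

View pics/c2.png

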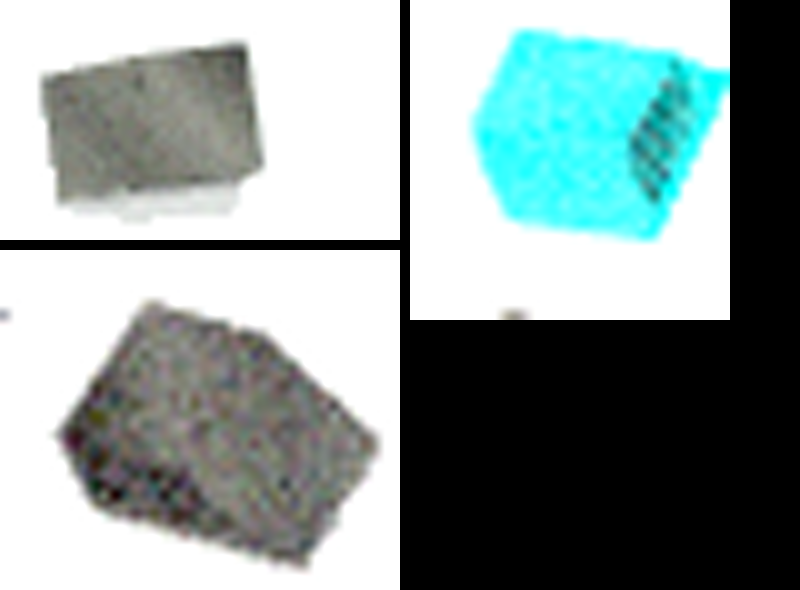

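Run:
```python
from h import *
for n,z,ps in(("scene",.002,[(222.8,185),(215.5,197)]),("scene",.045,[(200,171),(191,184.5),(211.5,174)]),("scene",0,[(194.5,191.5)]),("top",.002,[(425.2,179.4),(427.5,195.4)]),("top",.045,[(450.6,175.4),(452.8,191)])):
    for p in ps: print("chock",n,z,ray(n,p,z).round(4))
f=np.polyfit([160,164,168,172,176,180,184,188,192,196,200,204,208],[325.5]*4+[326]*5+[326.5]*4,1)
for v in (160,190,215.5): print("gas",ray("top",(np.polyval(f,v)+.5,v),.036 if v<215 else .036).round(4))
# stop: bar ends (top edge z~.04?), buffers
for u,v in((247.6,181.7),(250.4,206.8)): print("buffer",ray("top",(u,v),.036).round(4))
for u,v in((200+215/5.5,145+130/5.5),(200+242/5.5,145+410/5.5)): print("bar",ray("top",(u,v),.045).round(4))
for u,v in((200+165/5.5,145+52/5.5),(200+213/5.5,145+503/5.5)): print("bracket edge",ray("top",(u,v),.062).round(4))
```

```text
chock scene 0.002 [ 0.5187 -0.3182  0.002 ]
chock scene 0.002 [ 0.5652 -0.3128  0.002 ]
chock scene 0.045 [ 0.5269 -0.3813  0.045 ]
chock scene 0.045 [ 0.5793 -0.3751  0.045 ]
chock scene 0.045 [ 0.5223 -0.3437  0.045 ]
chock scene 0 [ 0.5734 -0.3828  0.    ]
chock top 0.002 [ 0.5636 -0.315   0.002 ]
chock top 0.002 [ 0.5151 -0.3206  0.002 ]
chock top 0.045 [ 0.5698 -0.3809  0.045 ]
chock top 0.045 [ 0.5238 -0.386   0.045 ]
gas [ 0.6215 -0.0159  0.036 ]
gas [ 0.5322 -0.0169  0.036 ]
gas [ 0.4569 -0.0178  0.036 ]
buffer [0.5599 0.2166 0.036 ]
buffer [0.4854 0.2086 0.036 ]
bar [0.5979 0.2403 0.045 ]
bar [0.4477 0.2262 0.045 ]
bracket edge [0.6376 0.264  0.062 ]
bracket edge [0.3985 0.2389 0.062 ]
```

Emit:
step_arm(targets="1 0.44 -0.93 0 0 0 -0.04; 1 0.44 -0.93 0 0 0 -0.04; 1 0.44 -0.93 0 0 0 -0.04")

```text
time_s: 0.48
tool_pos: [0.2658, 0.5062, 0.2316]
tool_rot: [0.861, 0.509, 0.0, -0.0]
ft_force: [0.2, 0.8, -0.1]
gripper_width: 0.0856
```

Emit:
step_arm(targets="1 0.44 -0.93 0 0 0 -0.04; 1 0.44 -0.93 0 0 0 -0.04")

```text
time_s: 0.72
tool_pos: [0.3008, 0.4314, 0.2313]
tool_rot: [0.891, 0.454, -0.0, 0.0]
ft_force: [0.4, 1.0, 0.5]
gripper_width: 0.0854
```

Emit:
step_arm(targets="1 0.44 -0.93 0 0 0 -0.04; 1 0.44 -0.93 0 0 0 -0.04")

```text
time_s: 0.98
tool_pos: [0.3364, 0.357, 0.2314]
tool_rot: [0.918, 0.397, 0.0, -0.0]
ft_force: [0.2, 0.9, -0.3]
gripper_width: 0.0853
```

Emit:
step_arm(targets="1 0.44 -0.93 0 0 0 -0.04; 1 0.44 -0.93 0 0 0 -0.04")

```text
time_s: 1.23
tool_pos: [0.3718, 0.2825, 0.2315]
tool_rot: [0.941, 0.338, 0.0, -0.0]
ft_force: [-0.8, 0.1, 0.5]
gripper_width: 0.0857
```

Emit:
step_arm(targets="1 0.44 -0.93 0 0 0 -0.04; 1 0.44 -0.93 0 0 0 -0.04")

```text
time_s: 1.48
tool_pos: [0.4074, 0.208, 0.2315]
tool_rot: [0.96, 0.278, 0.0, -0.0]
ft_force: [0.1, 1.1, 0.4]
gripper_width: 0.0853
```

Emit:
step_arm(targets="1 0.44 -0.93 0 0 0 -0.04; 1 0.44 -0.93 0 0 0 -0.04; 1 0.44 -0.93 0 0 0 -0.04")

```text
time_s: 1.85
tool_pos: [0.4421, 0.1345, 0.2313]
tool_rot: [0.976, 0.218, 0.0, -0.0]
ft_force: [-0.5, 0.8, 0.1]
gripper_width: 0.0851
```

Emit:
step_arm(targets="1 0.41 -1 0 0 0 -0.041; 1 0.41 -1 0 0 0 -0.041")

```text
time_s: 2.1
tool_pos: [0.4749, 0.0545, 0.2314]
tool_rot: [0.988, 0.155, 0.0, -0.0]
ft_force: [0.1, 0.9, 0.8]
gripper_width: 0.0854
```

Emit:
step_arm(targets="1 0.41 -1 0 0 0 -0.041; 1 0.41 -1 0 0 0 -0.041")

```text
time_s: 2.35
tool_pos: [0.5081, -0.0261, 0.2313]
tool_rot: [0.996, 0.091, 0.0, 0.0]
ft_force: [-0.4, 0.5, -0.5]
gripper_width: 0.0856
```

Emit:
step_arm(targets="1 0.41 -1 0 0 0 -0.041; 1 0.41 -1 0 0 0 -0.041; 1 0.41 -1 0 0 0 -0.041")

```text
time_s: 2.72
tool_pos: [0.54, -0.1051, 0.2309]
tool_rot: [1.0, 0.027, -0.0, -0.0]
ft_force: [-0.4, 0.8, -0.2]
gripper_width: 0.0854
```

Emit:
step_arm(targets="1 0 0 -1 0 0 0; 1 0 0 -1 0 0 0; 1 0 0 -1 0 0 0")

```text
time_s: 3.1
tool_pos: [0.5389, -0.1033, 0.1504]
tool_rot: [1.0, 0.028, -0.001, -0.001]
ft_force: [0.2, 0.2, 1.1]
gripper_width: 0.0853
```

Run:
```python
from h import *
im=manip.read_camera("top");cv2.imwrite("pics/t3.png",cv2.resize(im[110:230,200:400,::-1],None,fx=4,fy=4))
```

```text
(no output)
```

View pics/t3.png

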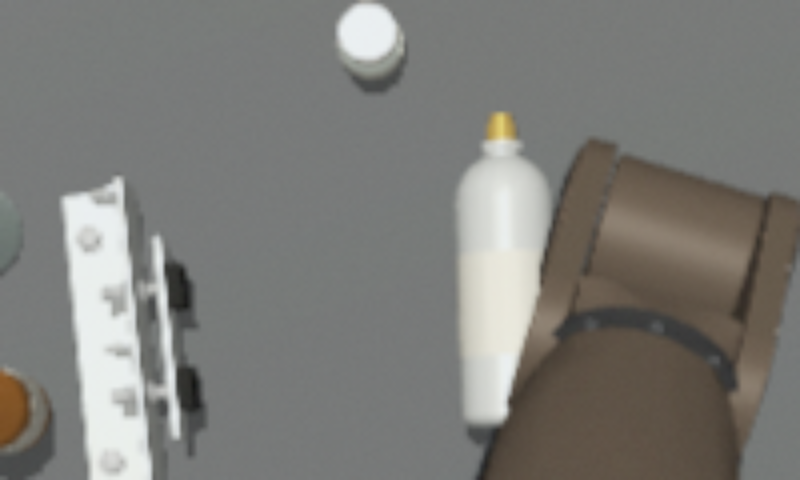

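Emit:
step_arm(targets="1 0 0 -0.4 0 0 0; 1 0 0 -0.84 0 0 0; 1 0 0 -0.84 0 0 0")

```text
time_s: 3.52
tool_pos: [0.5392, -0.1044, 0.0838]
tool_rot: [1.0, 0.027, -0.001, -0.0]
ft_force: [0.1, 0.7, 0.4]
gripper_width: 0.0855
```

Emit:
step_arm(targets="1 0 0 -0.4 0 0 0; 1 0 0 -0.84 0 0 0; 1 0 0 -0.84 0 0 0")

```text
time_s: 3.9
tool_pos: [0.5396, -0.1049, 0.0172]
tool_rot: [1.0, 0.027, -0.001, -0.0]
ft_force: [-0.5, -0.6, 0.4]
gripper_width: 0.0855
```

Emit:
step_arm(targets="1 0 0.05 0 0 0 0; 1 0 0.12 0 0 0 0; 1 0 0.19 0 0 0 0; 1 0 0.26 0 0 0 0")

```text
time_s: 4.4
tool_pos: [0.5397, -0.084, 0.0174]
tool_rot: [1.0, 0.027, 0.0, 0.0]
ft_force: [-0.4, 0.1, 0.3]
gripper_width: 0.0853
```

Emit:
step_arm(targets="1 0 0.05 0 0 0 0; 1 0 0.1 0 0 0 0; 1 0 0.15 0 0 0 0; 1 0 0.2 0 0 0 0; 1 0 0.25 0 0 0 0")

```text
time_s: 5.03
tool_pos: [0.5396, -0.0643, 0.0169]
tool_rot: [1.0, 0.027, 0.0, 0.0]
ft_force: [-0.5, -0.7, 0.8]
gripper_width: 0.0853
```

Emit:
step_arm(targets="1 -0.01 0.06 0 0 0 0.001; 1 -0.01 0.13 0 0 0 0.002; 1 -0.02 0.2 0 0 0 0.003; 1 -0.02 0.28 0 0 0 0.004; 1 -0.03 0.36 0 0 0 0.005")

```text
time_s: 5.65
tool_pos: [0.5372, -0.0352, 0.0169]
tool_rot: [0.999, 0.035, 0.0, 0.0]
ft_force: [-0.3, -0.2, 0.3]
gripper_width: 0.0854
```

Emit:
step_arm(targets="1 -0.01 0.08 0 0 0 0.001; 1 -0.01 0.16 0 0 0 0.002; 1 -0.02 0.24 0 0 0 0.003; 1 -0.03 0.32 0 0 0 0.004; 1 -0.04 0.4 0 0 0 0.005")

```text
time_s: 6.28
tool_pos: [0.5339, -0.0032, 0.0169]
tool_rot: [0.999, 0.043, 0.0, -0.0]
ft_force: [0.2, -0.0, -0.3]
gripper_width: 0.0854
```

Emit:
step_arm(targets="1 -0.01 0.08 0 0 0 0.001; 1 -0.01 0.16 0 0 0 0.002; 1 -0.02 0.24 0 0 0 0.003; 1 -0.03 0.31 0 0 0 0.004; 1 -0.04 0.36 0 0 0 0.005")

```text
time_s: 6.9
tool_pos: [0.5307, 0.0255, 0.0169]
tool_rot: [0.999, 0.051, 0.0, -0.0]
ft_force: [-0.7, 0.7, 0.3]
gripper_width: 0.0855
```

Run:
```python
from h import *
im=manip.read_camera("top");cv2.imwrite("pics/t4.png",cv2.resize(im[110:230,200:360,::-1],None,fx=5,fy=5))
o=manip.get_obs();print(o["tool_pos"],o["tool_rot"],o["ft_force"])
```

```text
[0.53055543 0.02582915 0.01692719] [ 9.98714923e-01  5.06803938e-02 -2.17203046e-05 -2.03953523e-05] [ 0.11259675  0.49994714 -0.16327968]
```

View pics/t4.png

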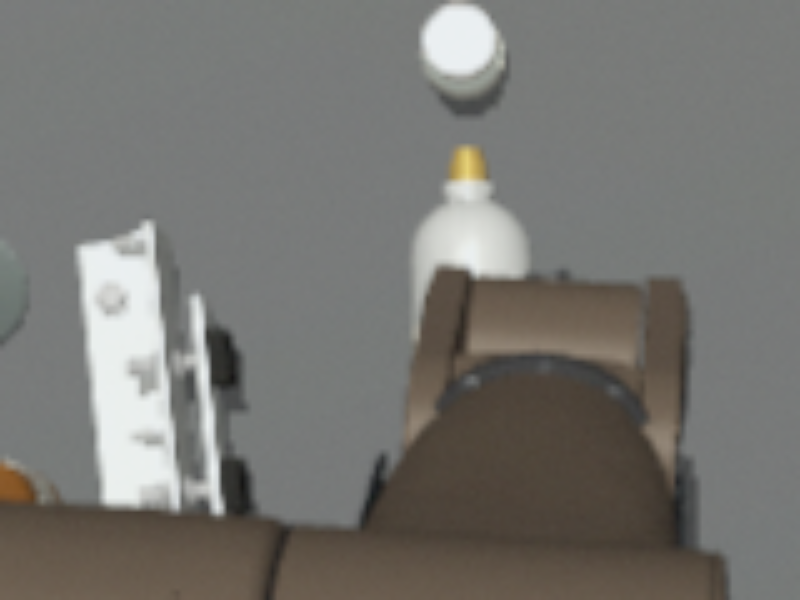

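Emit:
step_arm(targets="1 0 0.06 0 0 0 0; 1 -0.01 0.13 0 0 0 0; 1 -0.02 0.21 0 0 0 0; 1 -0.03 0.29 0 0 0 0; 1 -0.04 0.37 0 0 0 0")

```text
time_s: 7.58
tool_pos: [0.5275, 0.0553, 0.0169]
tool_rot: [0.999, 0.05, 0.0, -0.0]
ft_force: [0.1, -0.6, 0.6]
gripper_width: 0.0851
```

Emit:
step_arm(targets="1 -0.01 0.08 0 0 0 0; 1 -0.015 0.16 0 0 0 0; 1 -0.02 0.24 0 0 0 0; 1 -0.03 0.31 0 0 0 0; 1 -0.04 0.36 0 0 0 0")

```text
time_s: 8.2
tool_pos: [0.5243, 0.084, 0.0169]
tool_rot: [0.999, 0.05, 0.0, -0.0]
ft_force: [-0.1, -0.4, -0.9]
gripper_width: 0.0856
```

Emit:
step_arm(targets="1 -0.004 0.04 0 0 0 0; 1 -0.008 0.075 0 0 0 0; 1 -0.011 0.11 0 0 0 0; 1 -0.014 0.14 0 0 0 0; 1 -0.017 0.17 0 0 0 0")

```text
time_s: 8.82
tool_pos: [0.523, 0.0973, 0.0169]
tool_rot: [0.999, 0.05, 0.0, 0.0]
ft_force: [0.1, -1.0, 0.3]
gripper_width: 0.0853
```

Run:
```python
from h import *
im=manip.read_camera("top")[110:240,200:330,::-1];s=manip.read_camera("scene")[170:310,310:480,::-1]
cv2.imwrite("pics/t5.png",np.hstack([cv2.resize(im,(400,400)),cv2.resize(s,(400,400))]))
o=manip.get_obs();print(o["tool_pos"],o["tool_rot"],o["ft_force"])
```

```text
[0.52298689 0.09740108 0.01694174] [ 9.98726435e-01  5.04529744e-02  7.60070933e-05 -3.81628022e-06] [-0.08800078 -0.80093938  0.48911537]
```

View pics/t5.png

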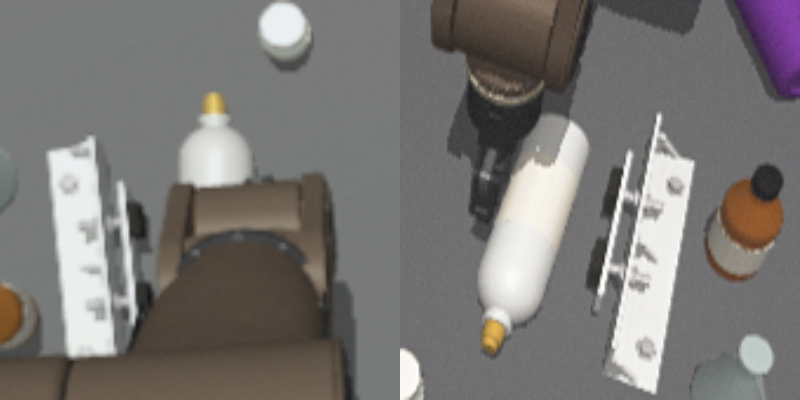

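Emit:
step_arm(targets="1 -0.003 0.03 0 0 0 0; 1 -0.006 0.06 0 0 0 0; 1 -0.009 0.09 0 0 0 0; 1 -0.012 0.12 0 0 0 0; 1 -0.015 0.15 0 0 0 0")

```text
time_s: 9.55
tool_pos: [0.5217, 0.1093, 0.0169]
tool_rot: [0.999, 0.05, -0.0, 0.0]
ft_force: [0.3, 0.1, 0.0]
gripper_width: 0.0855
```

Emit:
step_arm(targets="1 -0.002 0.02 0 0 0 0; 1 -0.004 0.04 0 0 0 0; 1 -0.006 0.06 0 0 0 0; 1 -0.008 0.08 0 0 0 0; 1 -0.01 0.1 0 0 0 0")

```text
time_s: 10.18
tool_pos: [0.521, 0.1173, 0.0169]
tool_rot: [0.999, 0.05, 0.0, 0.0]
ft_force: [0.3, 0.2, 0.3]
gripper_width: 0.0854
```

Run:
```python
from h import *
im=manip.read_camera("top")
# brass valve and shoulder in front of arm
b=(im[:,:,0]>150)&(im[:,:,2]<110)
m,s,c=comp(b,(240,130,300,160));print("valve",s,c,ray("top",c,.036))
for v in range(150,166,3):
    us=np.where(im[v,240:300].min(1)>150)[0]+240
    if len(us): print(v,us.min(),us.max(), ray("top",((us.min()+us.max()+1)/2,v),.036).round(4))
```

```text
valve [263 141   3   6  16] [263.875 143.75 ] [0.67259814 0.16784172 0.036     ]
150 258 265 [0.6539 0.1735 0.036 ]
153 256 269 [0.6449 0.1706 0.036 ]
156 253 272 [0.6359 0.1706 0.036 ]
159 252 273 [0.6269 0.1707 0.036 ]
162 252 273 [0.618  0.1707 0.036 ]
165 252 273 [0.609  0.1708 0.036 ]
```

Emit:
step_arm(targets="1 -0.002 0.02 0 0 0 0; 1 -0.004 0.04 0 0 0 0; 1 -0.006 0.06 0 0 0 0; 1 -0.007 0.075 0 0 0 0; 1 -0.009 0.09 0 0 0 0")

```text
time_s: 10.85
tool_pos: [0.5203, 0.1245, 0.0169]
tool_rot: [0.999, 0.05, 0.0, 0.0]
ft_force: [0.6, -0.0, 0.3]
gripper_width: 0.0856
```

Emit:
step_arm(targets="1 -0.001 0.01 0 0 0 0; 1 -0.002 0.02 0 0 0 0; 1 -0.003 0.03 0 0 0 0; 1 -0.004 0.04 0 0 0 0")

```text
time_s: 11.35
tool_pos: [0.52, 0.1276, 0.0169]
tool_rot: [0.999, 0.05, 0.0, 0.0]
ft_force: [0.7, -0.8, 1.2]
gripper_width: 0.0856
```

Emit:
step_arm(targets="1 -0.001 0.01 0 0 0 0; 1 -0.002 0.02 0 0 0 0; 1 -0.003 0.03 0 0 0 0")

```text
time_s: 11.72
tool_pos: [0.5198, 0.13, 0.017]
tool_rot: [0.999, 0.05, 0.0, 0.0]
ft_force: [-0.2, -1.4, 0.8]
gripper_width: 0.0854
```

Run:
```python
from h import *
im=manip.read_camera("top")
for v in range(150,170,3):
    us=np.where(im[v,235:290].min(1)>150)[0]+235
    if len(us): print(v,us.min(),us.max(), ray("top",((us.min()+us.max()+1)/2,v),.036).round(4))
im=im[130:240,210:310,::-1];s=manip.read_camera("scene")[190:300,320:460,::-1]
cv2.imwrite("pics/t6.png",np.hstack([cv2.resize(im,(400,440)),cv2.resize(s,(400,440))]))
o=manip.get_obs();print(o["tool_pos"],o["ft_force"],o["wrist_torque"])
```

```text
150 253 261 [0.6541 0.1869 0.036 ]
153 251 264 [0.6451 0.1854 0.036 ]
156 249 267 [0.6361 0.184  0.036 ]
159 247 268 [0.6271 0.1855 0.036 ]
162 247 269 [0.6182 0.1841 0.036 ]
165 247 269 [0.6092 0.1841 0.036 ]
168 247 268 [0.6003 0.1856 0.036 ]
[0.51973875 0.13005018 0.0169377 ] [ 0.38960708 -0.75125475  0.26597001] [-0.18382546 -0.08473896 -0.08446659]
```

View pics/t6.png

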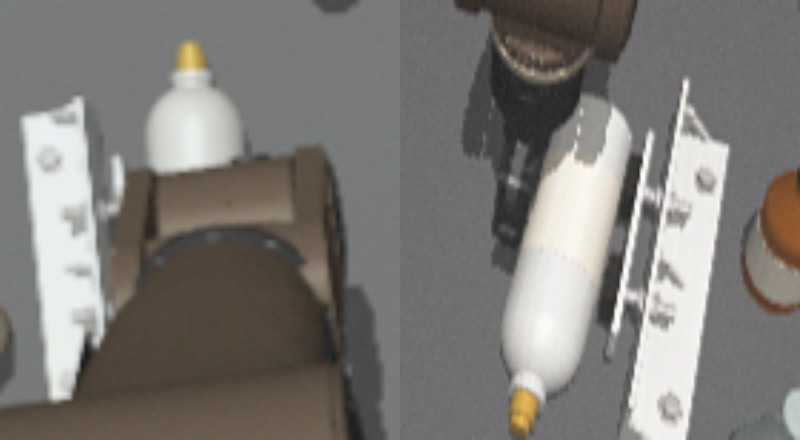

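Emit:
step_arm(targets="1 -0.001 0.006 0 0 0 0; 1 -0.001 0.012 0 0 0 0; 1 -0.002 0.018 0 0 0 0")

```text
time_s: 12.2
tool_pos: [0.5196, 0.1314, 0.0169]
tool_rot: [0.999, 0.05, 0.0, 0.0]
ft_force: [1.1, -2.6, 0.4]
gripper_width: 0.0854
```

Emit:
step_arm(targets="1 -0.001 0.006 0 0 0 0; 1 -0.001 0.012 0 0 0 0; 1 -0.002 0.018 0 0 0 0")

```text
time_s: 12.58
tool_pos: [0.5195, 0.1329, 0.0169]
tool_rot: [0.999, 0.05, 0.0, 0.0]
ft_force: [0.5, -3.8, 1.0]
gripper_width: 0.0859
```

Emit:
step_arm(targets="1 0 0.006 0 0 0 0; 1 0 0.006 0 0 0 0; 1 0 0.006 0 0 0 0; 1 0 0.006 0 0 0 0; 1 0 0.006 0 0 0 0")

```text
time_s: 13.2
tool_pos: [0.5193, 0.1333, 0.0169]
tool_rot: [0.999, 0.05, -0.0, -0.0]
ft_force: [0.3, -1.4, 1.3]
gripper_width: 0.0854
```

Run:
```python
from h import *
for i in range(5):
    manip.read_camera("top")
    o=manip.get_obs();print(o["tool_pos"],o["ft_force"].round(2),o["wrist_torque"].round(3))
```

```text
[0.51933337 0.1333779  0.01690055] [ 0.4  -1.8   0.86] [-0.261 -0.152 -0.109]
[0.51938619 0.13335497 0.01692187] [ 0.19 -1.37  0.58] [-0.25  -0.153 -0.107]
[0.51937302 0.13334558 0.01691464] [ 0.54 -2.03  0.66] [-0.265 -0.131 -0.142]
[0.51934026 0.13335267 0.01689246] [ 1.91 -1.41  0.35] [-0.205 -0.149 -0.04 ]
[0.5193272  0.13335825 0.01689966] [ 0.97 -2.25  0.14] [-0.263 -0.13  -0.103]
```

Emit:
step_arm(targets="1 0 0.005 0 0 0 -0.002; 1 0 0.01 0 0 0 -0.005; 1 0 0.01 0 0 0 -0.005")

```text
time_s: 13.82
tool_pos: [0.5191, 0.1339, 0.0168]
tool_rot: [0.999, 0.043, -0.0, 0.0]
ft_force: [-0.6, -4.6, 0.2]
gripper_width: 0.0854
```

```bash
cat > f.py <<'E'
from h import *
F=[];T=[]
for i in range(6):
    im=manip.read_camera("top");o=manip.get_obs();F.append(o["ft_force"]);T.append(o["wrist_torque"])
print(o["time_s"],o["tool_pos"].round(4),"yaw",round(2*np.arctan2(o["tool_rot"][1],o["tool_rot"][0]),4),np.mean(F,0).round(2),np.mean(T,0).round(3))
E
python3 f.py
```

```text
14.125 [0.5191 0.1339 0.0168] yaw 0.0854 [-0.08 -4.82  0.61] [-0.754  0.054  0.238]
```

Emit:
step_arm(targets="1 0 0 0 0 0 0.002; 1 0 0 0 0 0 0.0025; 1 0 0 0 0 0 0.0025; 1 0 0 0 0 0 0.0025")

```text
time_s: 14.62
tool_pos: [0.5194, 0.134, 0.0169]
tool_rot: [0.999, 0.046, 0.0, 0.0]
ft_force: [1.2, -4.8, 0.5]
gripper_width: 0.0856
```

```bash
python3 f.py
```

```text
14.925 [0.5194 0.134  0.0169] yaw 0.0927 [ 0.97 -5.71 -0.15] [-0.828 -0.065 -0.028]
```

Emit:
step_arm(targets="1 0 -0.006 0 0 0 0; 1 0 -0.012 0 0 0 0; 1 0 -0.02 0 0 0 0; 1 0.002 -0.04 0 0 0 0; 1 0.004 -0.07 0 0 0 0")

```text
time_s: 15.55
tool_pos: [0.5197, 0.1285, 0.0169]
tool_rot: [0.999, 0.046, 0.0, -0.0]
ft_force: [-0.6, 0.2, -0.2]
gripper_width: 0.0853
```

Emit:
step_arm(targets="1 0.01 -0.1 0 0 0 0; 1 0.02 -0.3 0 0 0 0; 1 0.04 -0.6 0 0 0 0")

```text
time_s: 15.92
tool_pos: [0.5229, 0.0795, 0.0169]
tool_rot: [0.999, 0.047, 0.0, 0.0]
ft_force: [-0.2, 0.2, 0.2]
gripper_width: 0.0849
```

Emit:
step_arm(targets="1 0 -0.3 0.9 0 0 0; 1 0 -0.6 0.9 0 0 0; 1 0 -0.6 0.9 0 0 0")

```text
time_s: 16.3
tool_pos: [0.5233, 0.0304, 0.09]
tool_rot: [0.999, 0.045, 0.001, 0.0]
ft_force: [-0.2, 0.2, 0.3]
gripper_width: 0.0853
```

Run:
```python
from h import *
im=manip.read_camera("top");o=manip.get_obs();print(o["tool_pos"],o["ft_force"])
for v in range(150,212,6):
    us=np.where(im[v,242:290].min(1)>150)[0]+242
    if len(us): print(v,us.min(),us.max(), ray("top",((us.min()+us.max()+1)/2,v),.036).round(4))
im=im[130:240,210:310,::-1];s=manip.read_camera("scene")[190:300,320:460,::-1]
cv2.imwrite("pics/t7.png",np.hstack([cv2.resize(im,(400,440)),cv2.resize(s,(400,440))]))
```

```text
[0.52289152 0.03138056 0.08913796] [ 0.7527276  -0.48254778 -0.41042168]
150 250 258 [0.6542 0.1958 0.036 ]
156 247 265 [0.6362 0.1899 0.036 ]
162 245 267 [0.6182 0.19   0.036 ]
168 245 267 [0.6003 0.1901 0.036 ]
174 246 268 [0.5824 0.1872 0.036 ]
180 247 269 [0.5645 0.1843 0.036 ]
186 247 269 [0.5467 0.1844 0.036 ]
192 242 270 [0.5289 0.1904 0.036 ]
198 242 270 [0.5112 0.1904 0.036 ]
204 242 271 [0.4934 0.189  0.036 ]
210 242 271 [0.4757 0.1891 0.036 ]
```

View pics/t7.png

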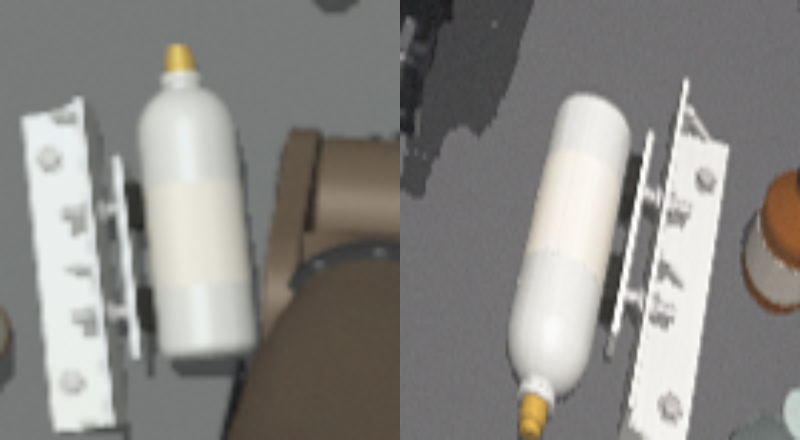

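Emit:
step_arm(targets="1 0.06 -1 0 0 0 0.0024; 1 0.06 -1 0 0 0 0.0024")

```text
time_s: 16.65
tool_pos: [0.5276, -0.0489, 0.088]
tool_rot: [0.999, 0.05, -0.001, -0.0]
ft_force: [0.5, 0.1, -0.4]
gripper_width: 0.0855
```

Emit:
step_arm(targets="1 0.06 -1 0 0 0 0.0024; 1 0.06 -1 0 0 0 0.0024")

```text
time_s: 16.9
tool_pos: [0.5325, -0.1292, 0.0881]
tool_rot: [0.999, 0.053, -0.0, -0.0]
ft_force: [-0.2, 0.1, -0.0]
gripper_width: 0.0855
```

Emit:
step_arm(targets="1 0.06 -1 0 0 0 0.0024; 1 0.06 -1 0 0 0 0.0024")

```text
time_s: 17.15
tool_pos: [0.5374, -0.209, 0.0883]
tool_rot: [0.998, 0.057, -0.0, -0.0]
ft_force: [0.4, 0.5, -0.5]
gripper_width: 0.0851
```

Emit:
step_arm(targets="1 0.06 -1 0 0 0 0.0024; 1 0.06 -1 0 0 0 0.0024")

```text
time_s: 17.4
tool_pos: [0.5422, -0.2888, 0.0884]
tool_rot: [0.998, 0.061, -0.0, -0.0]
ft_force: [0.4, -0.2, -0.3]
gripper_width: 0.0852
```

Emit:
step_arm(targets="1 0.06 -1 0 0 0 0.0024; 1 0.06 -1 0 0 0 0.0024; 1 0.06 -1 0 0 0 0.0024; 1 0.06 -1 0 0 0 0.0024")

```text
time_s: 17.9
tool_pos: [0.547, -0.3654, 0.0887]
tool_rot: [0.998, 0.066, -0.0, -0.001]
ft_force: [-0.9, -0.3, -0.4]
gripper_width: 0.0854
```

Emit:
step_arm(targets="1 0.01 0 -0.4 0 0 0; 1 0.01 0 -0.75 0 0 0; 1 0.01 0 -0.97 0 0 0; 1 0.01 0 -0.97 0 0 0; 1 0.01 0 -0.97 0 0 0")

```text
time_s: 18.52
tool_pos: [0.5482, -0.3674, 0.0123]
tool_rot: [0.998, 0.065, 0.0, 0.0]
ft_force: [-0.0, -0.0, 0.3]
gripper_width: 0.0856
```

Emit:
step_arm(targets="-1 0 0 0 0 0 0; -1 0 0 0 0 0 0; -1 0 0 0 0 0 0; -1 0 0 0 0 0 0; -1 0 0 0 0 0 0")

```text
time_s: 19.15
tool_pos: [0.548, -0.3678, 0.0123]
tool_rot: [0.998, 0.065, 0.001, 0.001]
ft_force: [-0.5, 0.5, 5.8]
gripper_width: 0.0494
```

Emit:
step_arm(targets="-1 0 0 0 0 0 0; -1 0 0 0 0 0 0; -1 0 0 0 0 0 0")

```text
time_s: 19.52
tool_pos: [0.548, -0.3678, 0.0123]
tool_rot: [0.998, 0.065, 0.001, 0.0]
ft_force: [-0.6, -0.3, 5.5]
gripper_width: 0.0491
```

Emit:
step_arm(targets="-1 0 0 0.2 0 0 0; -1 0 0 0.6 0 0 0; -1 0 0 0.8 0 0 0; -1 0 0 0.8 0 0 0")

```text
time_s: 20.02
tool_pos: [0.5481, -0.3678, 0.0767]
tool_rot: [0.998, 0.065, 0.001, 0.001]
ft_force: [-0.1, -0.0, -1.5]
gripper_width: 0.0491
```

Emit:
step_arm(targets="-1 0 0.5 0 0 0 -0.0024; -1 0 1 0 0 0 -0.0024; -1 0 1 0 0 0 -0.0024")

```text
time_s: 20.4
tool_pos: [0.5473, -0.2849, 0.0744]
tool_rot: [0.998, 0.063, -0.001, -0.001]
ft_force: [0.5, -0.0, -1.5]
gripper_width: 0.0492
```

Emit:
step_arm(targets="-1 0 0.5 0 0 0 -0.0024; -1 0 1 0 0 0 -0.0024; -1 0 1 0 0 0 -0.0024")

```text
time_s: 20.78
tool_pos: [0.5475, -0.2059, 0.0747]
tool_rot: [0.998, 0.059, -0.001, -0.0]
ft_force: [-0.0, -0.0, -0.5]
gripper_width: 0.0493
```

Emit:
step_arm(targets="-1 0 0.5 0 0 0 -0.0024; -1 0 1 0 0 0 -0.0024; -1 0 1 0 0 0 -0.0024")

```text
time_s: 21.15
tool_pos: [0.5478, -0.1266, 0.0749]
tool_rot: [0.998, 0.055, -0.0, -0.0]
ft_force: [0.1, 0.1, -0.7]
gripper_width: 0.0495
```

Emit:
step_arm(targets="-1 0 0.5 0 0 0 -0.0024; -1 0 1 0 0 0 -0.0024; -1 0 1 0 0 0 -0.0024; -1 0 1 0 0 0 -0.0024")

```text
time_s: 21.65
tool_pos: [0.5482, -0.0488, 0.0751]
tool_rot: [0.999, 0.05, 0.0, 0.0]
ft_force: [-0.8, -0.5, -1.2]
gripper_width: 0.0491
```

Emit:
step_arm(targets="-1 0 0.3 0 0 0 -0.001; -1 0 0.6 0 0 0 -0.0024; -1 0 0.8 0 0 0 -0.0024; -1 0 0.8 0 0 0 -0.0024; -1 0 0.8 0 0 0 -0.0024")

```text
time_s: 22.28
tool_pos: [0.5479, 0.0157, 0.0753]
tool_rot: [0.999, 0.046, 0.0, 0.0]
ft_force: [0.4, -0.4, -1.5]
gripper_width: 0.049
```

```bash
python3 f.py
python3 - <<'E'
from h import *
im=manip.read_camera("top")[130:240,210:330,::-1];s=manip.read_camera("scene")[140:290,280:440,::-1]
cv2.imwrite("pics/t8.png",np.hstack([cv2.resize(im,(400,440)),cv2.resize(s,(400,440))]))
E
```

```text
22.575 [0.5477 0.0162 0.0753] yaw 0.0924 [-0.17  0.24 -1.21] [-0.019 -0.005 -0.005]
```

View pics/t8.png

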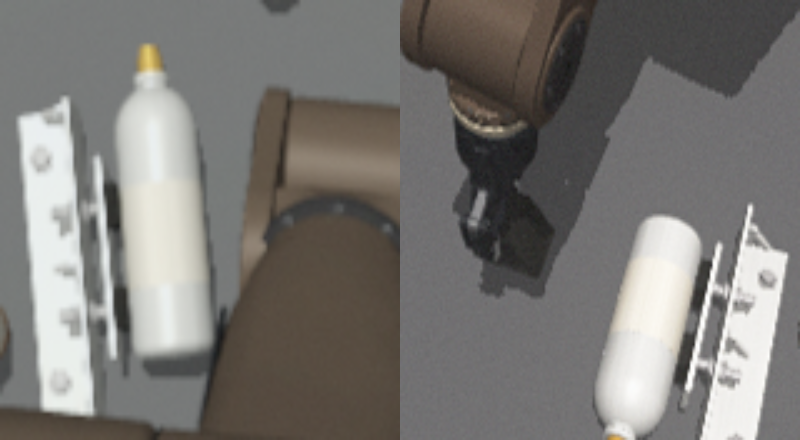

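Emit:
step_arm(targets="-1 0 0.1 -0.2 0 0 0; -1 0 0.2 -0.5 0 0 0; -1 -0.01 0.3 -0.7 0 0 0; -1 -0.01 0.4 -0.74 0 0 0; -1 -0.02 0.4 -0.74 0 0 0")

```text
time_s: 23.3
tool_pos: [0.5461, 0.0492, 0.016]
tool_rot: [0.999, 0.047, -0.0, -0.0]
ft_force: [0.6, -0.6, -1.3]
gripper_width: 0.0492
```

Emit:
step_arm(targets="-1 0 0 -0.01 0 0 0; -1 0 0 -0.02 0 0 0; -1 0 0 -0.03 0 0 0; -1 0 0 -0.03 0 0 0")

```text
time_s: 23.8
tool_pos: [0.5462, 0.0484, 0.0138]
tool_rot: [0.999, 0.046, 0.0, 0.0]
ft_force: [-0.0, 0.7, -1.6]
gripper_width: 0.0494
```

```bash
python3 f.py
```

```text
24.1 [0.5462 0.0485 0.0138] yaw 0.0928 [ 0.18  0.15 -1.4 ] [-0.017 -0.003 -0.004]
```

Emit:
step_arm(targets="-1 0 0 -0.01 0 0 0; -1 0 0 -0.018 0 0 0; -1 0 0 -0.018 0 0 0")

```text
time_s: 24.48
tool_pos: [0.5461, 0.0486, 0.0123]
tool_rot: [0.999, 0.046, 0.0, -0.0]
ft_force: [-0.6, -0.1, 0.8]
gripper_width: 0.0493
```

Emit:
step_arm(targets="-1 0 0 0 0 0 0; -1 0 0 -0.005 0 0 0; -1 0 0 -0.005 0 0 0")

```text
time_s: 24.85
tool_pos: [0.5461, 0.0486, 0.0123]
tool_rot: [0.999, 0.046, 0.0, 0.0]
ft_force: [-2.0, 1.1, 7.2]
gripper_width: 0.0493
```

```bash
python3 f.py
```

```text
25.15 [0.5461 0.0486 0.0123] yaw 0.0929 [-1.55  0.89  6.47] [0.018 0.346 0.001]
```

Emit:
step_arm(targets="-1 0 0 0.006 0 0 0; -1 0 0.05 0.006 0 0 0; -1 -0.01 0.12 0.006 0 0 0; -1 -0.02 0.19 0.006 0 0 0; -1 -0.025 0.26 0.006 0 0 0")

```text
time_s: 25.78
tool_pos: [0.544, 0.0698, 0.0123]
tool_rot: [0.999, 0.046, -0.0, -0.0]
ft_force: [-0.6, -0.3, -1.0]
gripper_width: 0.0494
```

Emit:
step_arm(targets="-1 -0.005 0.06 0 0 0 0; -1 -0.01 0.12 0 0 0 0; -1 -0.015 0.17 0 0 0 0; -1 -0.02 0.21 0 0 0 0; -1 -0.022 0.24 0 0 0 0")

```text
time_s: 26.4
tool_pos: [0.5423, 0.0887, 0.0124]
tool_rot: [0.999, 0.046, 0.0, 0.0]
ft_force: [-0.5, -0.2, -1.6]
gripper_width: 0.0493
```

```bash
python3 f.py
```

```text
26.7 [0.5424 0.0884 0.0124] yaw 0.0928 [ 0.35 -0.04 -1.26] [-0.025  0.008  0.014]
```

Emit:
step_arm(targets="-1 -0.002 0.02 0 0 0 0; -1 -0.004 0.04 0 0 0 0; -1 -0.006 0.06 0 0 0 0; -1 -0.008 0.08 0 0 0 0; -1 -0.009 0.09 0 0 0 0")

```text
time_s: 27.32
tool_pos: [0.5416, 0.0959, 0.0124]
tool_rot: [0.999, 0.046, 0.0, -0.0]
ft_force: [0.1, -0.5, -1.3]
gripper_width: 0.0489
```

Emit:
step_arm(targets="-1 -0.001 0.01 0 0 0 0; -1 -0.002 0.02 0 0 0 0; -1 -0.003 0.03 0 0 0 0; -1 -0.004 0.04 0 0 0 0")

```text
time_s: 27.82
tool_pos: [0.5413, 0.099, 0.0124]
tool_rot: [0.999, 0.046, 0.0, 0.0]
ft_force: [-0.7, -0.1, -1.3]
gripper_width: 0.0495
```

```bash
python3 f.py
python3 - <<'E'
from h import *
s=manip.read_camera("scene")[180:290,300:440,::-1]
cv2.imwrite("pics/t9.png",cv2.resize(np.clip(s*1.5,0,255).astype(np.uint8),(760,597)))
E
```

```text
28.125 [0.5413 0.0989 0.0124] yaw 0.0929 [-0.07 -0.07 -1.18] [-0.044 -0.009  0.002]
```

View pics/t9.png

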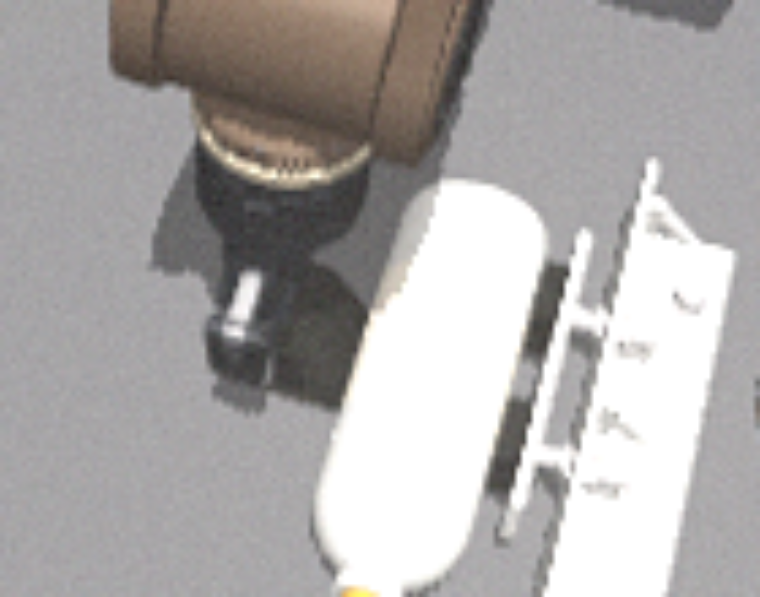

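Emit:
step_arm(targets="-1 -0.001 0.006 0 0 0 0; -1 -0.001 0.012 0 0 0 0; -1 -0.002 0.018 0 0 0 0; -1 -0.002 0.025 0 0 0 0")

```text
time_s: 28.68
tool_pos: [0.5412, 0.101, 0.0124]
tool_rot: [0.999, 0.046, 0.0, 0.0]
ft_force: [-1.1, -0.7, -1.6]
gripper_width: 0.0492
```

Emit:
step_arm(targets="-1 -0.001 0.006 0 0 0 0; -1 -0.001 0.012 0 0 0 0; -1 -0.002 0.018 0 0 0 0")

```text
time_s: 29.05
tool_pos: [0.541, 0.1024, 0.0124]
tool_rot: [0.999, 0.046, 0.0, -0.0]
ft_force: [-0.6, 0.2, -0.7]
gripper_width: 0.0492
```

```bash
python3 f.py
```

```text
29.35 [0.541  0.1024 0.0124] yaw 0.0929 [-0.23  0.11 -1.19] [-0.026  0.    -0.009]
```

Emit:
step_arm(targets="-1 -0.001 0.006 0 0 0 0; -1 -0.001 0.012 0 0 0 0; -1 -0.002 0.018 0 0 0 0")

```text
time_s: 29.72
tool_pos: [0.5408, 0.1038, 0.0124]
tool_rot: [0.999, 0.046, 0.0, 0.0]
ft_force: [0.5, 0.4, -0.9]
gripper_width: 0.0493
```

Emit:
step_arm(targets="-1 -0.001 0.006 0 0 0 0; -1 -0.001 0.012 0 0 0 0; -1 -0.001 0.012 0 0 0 0")

```text
time_s: 30.1
tool_pos: [0.5407, 0.1048, 0.0124]
tool_rot: [0.999, 0.046, 0.0, 0.0]
ft_force: [-0.2, -0.1, -1.7]
gripper_width: 0.0495
```

```bash
python3 f.py
```

```text
30.4 [0.5408 0.1048 0.0124] yaw 0.0928 [ 0.16  0.12 -1.39] [-0.009 -0.003  0.007]
```

Emit:
step_arm(targets="-1 -0.001 0.006 0 0 0 0; -1 -0.001 0.012 0 0 0 0; -1 -0.001 0.012 0 0 0 0")

```text
time_s: 30.78
tool_pos: [0.5407, 0.1058, 0.0124]
tool_rot: [0.999, 0.046, 0.0, 0.0]
ft_force: [0.9, -0.7, -0.8]
gripper_width: 0.0495
```

Emit:
step_arm(targets="-1 -0.001 0.006 0 0 0 0; -1 -0.001 0.012 0 0 0 0; -1 -0.001 0.012 0 0 0 0")

```text
time_s: 31.15
tool_pos: [0.5406, 0.1067, 0.0124]
tool_rot: [0.999, 0.046, 0.0, 0.0]
ft_force: [0.8, 1.3, -2.1]
gripper_width: 0.0493
```

```bash
python3 f.py
```

```text
31.45 [0.5406 0.1067 0.0124] yaw 0.0928 [ 0.1   0.01 -1.52] [-0.049 -0.01   0.032]
```

Emit:
step_arm(targets="-1 0 0.006 0 0 0 0; -1 -0.001 0.012 0 0 0 0; -1 -0.001 0.018 0 0 0 0; -1 -0.001 0.018 0 0 0 0")

```text
time_s: 31.95
tool_pos: [0.5407, 0.1073, 0.0124]
tool_rot: [0.999, 0.047, 0.0, 0.0]
ft_force: [0.9, -10.1, -0.9]
gripper_width: 0.049
```

```bash
python3 f.py
```

```text
32.25 [0.5407 0.1074 0.0124] yaw 0.0934 [ 0.36 -9.08 -1.01] [-1.65  -0.139  0.212]
```

Emit:
step_arm(targets="-1 0 -0.008 0 0 0 0; -1 0 -0.008 0 0 0 0")

```text
time_s: 32.5
tool_pos: [0.5407, 0.1072, 0.0124]
tool_rot: [0.999, 0.046, 0.0, 0.0]
ft_force: [0.8, -5.9, -1.7]
gripper_width: 0.049
```

```bash
python3 f.py
```

```text
32.8 [0.5407 0.1072 0.0124] yaw 0.0931 [ 0.8  -6.12 -2.32] [-1.14  -0.243  0.09 ]
```

Emit:
step_arm(targets="-1 0 -0.008 0 0 0 0; -1 0 -0.008 0 0 0 0")

```text
time_s: 33.05
tool_pos: [0.5405, 0.1069, 0.0123]
tool_rot: [0.999, 0.046, 0.0, -0.0]
ft_force: [0.6, -2.6, -2.4]
gripper_width: 0.049
```

```bash
python3 f.py
```

```text
33.35 [0.5405 0.1069 0.0124] yaw 0.0929 [ 1.27 -1.86 -2.24] [-0.377 -0.171 -0.003]
```

Emit:
step_arm(targets="-1 0 0.002 -0.004 0 0 0; -1 0 0.003 -0.005 0 0 0; -1 0 0.003 -0.005 0 0 0")

```text
time_s: 33.72
tool_pos: [0.5405, 0.107, 0.0123]
tool_rot: [0.999, 0.046, 0.0, 0.0]
ft_force: [-0.7, -4.0, 4.9]
gripper_width: 0.0493
```

```bash
python3 f.py
```

```text
34.025 [0.5405 0.107  0.0123] yaw 0.0929 [-0.96 -3.89  5.5 ] [-0.762  0.171  0.033]
```

Emit:
step_arm(targets="0.35 0 0 0 0 0 0; 0.35 0 0 0 0 0 0; 0.7 0 0 0 0 0 0; 1 0 0 0 0 0 0; 1 0 0 0 0 0 0")

```text
time_s: 34.65
tool_pos: [0.5405, 0.1071, 0.0119]
tool_rot: [0.999, 0.046, 0.0, -0.0]
ft_force: [-0.8, -0.9, 0.3]
gripper_width: 0.0859
```

```bash
python3 f.py
```

```text
34.95 [0.5405 0.1071 0.012 ] yaw 0.0929 [ 0.27 -0.06  0.06] [-0.004  0.007 -0.005]
```

Emit:
step_arm(targets="1 0 0 0.1 0 0 0; 1 0 0 0.3 0 0 0; 1 0 0 0.6 0 0 0; 1 0 0 0.9 0 0 0; 1 0 0 1 0 0 0")

```text
time_s: 35.58
tool_pos: [0.5411, 0.1072, 0.0941]
tool_rot: [0.999, 0.046, 0.002, -0.0]
ft_force: [0.0, 0.5, -0.5]
gripper_width: 0.0855
```

Emit:
step_arm(targets="1 0 -0.6 0.8 0 0 0; 1 0 -1 1 0 0 0; 1 0 -1 1 0 0 0")

```text
time_s: 35.95
tool_pos: [0.5412, 0.025, 0.1741]
tool_rot: [0.999, 0.045, 0.002, 0.0]
ft_force: [-0.4, -0.3, -0.1]
gripper_width: 0.0855
```

Emit:
step_arm(targets="1 0 -0.6 0 0 0 0; 1 0 -1 0 0 0 0; 1 0 -1 0 0 0 0")

```text
time_s: 36.33
tool_pos: [0.5402, -0.0539, 0.1711]
tool_rot: [0.999, 0.045, -0.001, -0.0]
ft_force: [0.1, 0.3, -0.2]
gripper_width: 0.0857
```

Emit:
step_arm(targets="1 0 -0.6 0 0 0 0; 1 0 -1 0 0 0 0; 1 0 -1 0 0 0 0")

```text
time_s: 36.7
tool_pos: [0.5404, -0.1333, 0.1713]
tool_rot: [0.999, 0.046, -0.0, -0.0]
ft_force: [-0.0, 0.4, 0.8]
gripper_width: 0.0856
```

```bash
python3 f.py
python3 - <<'E'
from h import *
im=manip.read_camera("top")
for v in range(150,220,6):
    us=np.where(im[v,242:290].min(1)>150)[0]+242
    if len(us): print(v,us.min(),us.max(),end=" | ")
im=np.clip(im[130:240,210:310,::-1]*1.2,0,255).astype(np.uint8);s=np.clip(manip.read_camera("scene")[190:300,320:420,::-1]*1.2,0,255).astype(np.uint8)
cv2.imwrite("pics/t10.png",np.hstack([cv2.resize(im,(400,440)),cv2.resize(s,(400,440))]))
E
```

```text
37.0 [ 0.5406 -0.1317  0.1719] yaw 0.0942 [ 0.04 -0.17 -0.21] [ 0.019  0.013 -0.012]
150 250 258 | 156 247 265 | 162 245 267 | 168 245 267 | 174 246 268 | 180 247 268 | 186 247 269 | 192 242 270 | 198 242 270 | 204 242 271 | 210 242 271 | 216 242 269 |
```

View pics/t10.png

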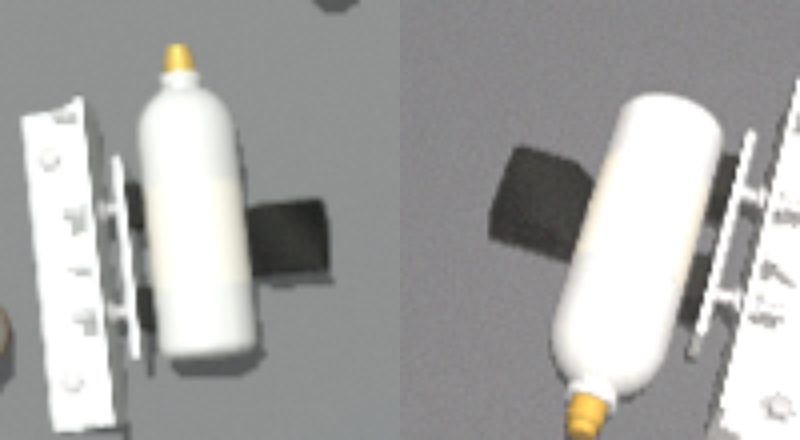

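```bash
python3 -c "
from cell import manip
print(manip.sign_off())"
```

```text
the job is handed in; nothing more can be done
None
```

The job is handed in at about 37 s. The cylinder lies square against both rubber buffers, and the chock sits snug behind its middle with the sloping face to it.

- **Rolling it home:** I rolled the cylinder on the deck with both open fingers and turned it to the stop's angle, about 0.093 rad. It was held against the buffers for over 2 s. The push was 2–5 N at first, then 5.7 N at the end. It was balanced between the two fingers then, which indicates both buffers were bearing. The cylinder stayed put when I drew back.
- **Setting the chock:** I gripped the black wedge (49 mm across the jaws), carried it over and slid it in along the stop's direction. I eased it to about 4 N with the chock down on the deck, then let go and moved clear.
- **Over the limit briefly:** on first contact the chock's push rose to about 9–10 N, above the 5 N at which it may lift the cylinder. It stayed above 5 N for about a second until I backed it off. I did not measure whether the cylinder lifted in that moment.
- **Last check:** the final picture shows the cylinder's outline within 1 pixel of where it was before chocking, and the chock touching at mid-body. The robot was touching nothing. I did not check the other things separately at the end, but the arm never came near enough to touch them.
- **Off centre:** by the image, the cylinder's origin lies about 17 mm along from the stop's middle, towards the valve. The middle of its full-width side is about 8 mm off. I left it there, because the cylinder only rolls square to its axis.

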